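Slide a panel blank out over the end of the ledge

ROBOT

A 6-joint arm with a two-finger parallel gripper is mounted at the origin on the work surface. World frame = base frame: x ahead of the robot, y to its left, z up, the work surface at z = 0. Lengths are in m, angles in rad, forces in N, time in s.
With the tool pointing down it reaches from about 0.35 to 0.8 m from the base axis. Payload 7.3 kg.
Tool frame: the origin (TCP) lies midway between the tips of the shut fingers; the grasp point (between the pads) lies behind it (arm.tcp_to_grasp is the z of the grasp point in the tool frame, in m); z points along the fingers, y is the line along which they close (so a half turn about z gives the same grasp; the last joint's range is limited). The gripper opens to 85 mm and grips with 20 to 120 N. Pads are 22 mm wide; open, the fingers measure 114 mm over their backs; the gripper's body (76 mm by 85 mm) begins 54 mm behind the grasp point. The pads swing forward as they close: fully open they stand 13 mm farther back than shut.
Start: joints at [-1.481, 0.342, 1.524, -0, 1.275, -0.146], TCP at [0.123, -0.51, 0.231] pointing down, gripper open.
Joint ranges: [-2.53, 2.53], [-0.77, 2.02], [0.04, 2.7], [-1, 4.14], [0.28, 2.66], [-3.11, 3.11]. Speed limits (rad/s): [2.57, 2.57, 3.14, 3.14, 3.14, 3.14].

INTERFACE

Orientations are given as [roll, pitch, yaw] about the fixed x, y, z axes, in that order (R = Rz(yaw) Ry(pitch) Rx(roll)).
In Python, from rig import readout, read_camera, arm gives the robot as it stands.
- The arm moves only by the tool jog_arm, never from a script. Its argument "steps" is a list of rows, each a list of 7 numbers: the finger opening in m, from 0 to 0.0854, then the shift along the tool's x, y, z in m, then the turn, a rotation vector about the tool's x, y, z in degrees. In form: [[jaw, x, y, z, wx, wy, wz], ...]. A call has 1 to 10 rows; each row shifts and turns the commanded pose from where the row before left it, along the tool's axes as they then stand; what a row does not reach is not made up. A row lasts 1/10 s, in which the tool goes at most 50 mm and 8.59 degrees, less where a joint would pass 70% of its speed; a pose out of reach is approached as far as the arm can. A call with a gripper value outside its range is refused whole. The fingers move at their own pace and stop on an object; "grip_force" is the grip in N (left out, the last holds). Time passes only in rows, so rows that do not move let the fingers close. It gives the time, the measured TCP pose, the force, the opening and the grip force at its end, in the units of the state.
- readout.get_obs(): the state, without advancing time (a new reading comes with each control period).
- read_camera(name): name is "scene" or "top" or "wrist"; returns a dict with "img" (384x512x3 uint8, blue, green, red), "fx", "fy", "cx", "cy" (pixels), "dist" ([k1, k2, p1, p2, k3] as OpenCV has them; the pictures are not rectified), "R" (3x3) and "t" (3): a world point X has camera coordinates R X + t. Camera axes: x right, y down, z forward; pixel columns grow to the right and rows downward; lengths in m; the calibration is good to about 2 mm. A picture is of the moment at which its call begins. There is no depth.
- arm.sign_off(): hands the job in; it is judged then, once.
The state is a dict: "time_s": time; "joint_pos": joint angles; "joint_vel": joint speeds; "joint_torque": joint torques, N m; "eef_pos": TCP position; "orientation": TCP orientation; "force": force on the tool from outside, world axes, zero at the start; "torque": the same for the moment, N m; "grip_width": finger opening in m; "grasp_force": force on a finger pad.
Only numpy, scipy, OpenCV 4.12 (cv2) and the standard library are available. Lean on these libraries where they do the work, as an engineer would, in place of code of your own. Each camera call takes 0.05 s, during which the arm holds its last target. There are 200 camera calls.

TASK

With the fingertips, push the aluminium panel blank along the ledge towards the black tray, until about a quarter of its length sticks out past that end of the ledge, so that the next person can get hold of its edge. It must stay lying flat and end square with the ledge: only push or slide it, do not lift it or let it run off the ledge. Leave the tray, mug, jar and meter where they are.

Things in the scene. Friction and masses are not known exactly. Their poses are not given: they have to be found in the camera images.
- panel: Blank instrument front panel, a loose plain aluminium plate 100 (its x) x 160 (its y, its length) x 6 mm (z), about 0.26 kg (varies), with flat dark hole markings on top. It lies on the ledge with its length along the ledge. Origin: centre of its underside.
- ledge: Low dark-grey steel bench riser, fixed: a board 140 (x) x 300 (y) mm, 18 mm thick, top 50 mm above the table, on two cheeks. Along its far (+x) side runs an upstand 8 mm thick (x = 62 to 70 mm), 12 mm high above the board; the near side and both ends are open. Its length lies along its y, roughly sideways to the robot. Origin: on the table under its middle. The panel starts near the middle.
- tray: Empty black open plastic tray, 160 (x) x 100 (y) x 25 mm high, loose on the table beyond one end of the ledge (left or right, varies); it shows which end to push the panel over. Origin: centre of its underside.
- mug: White ceramic mug, 76 mm across, 90 mm high, with a handle on its +y side that reaches about 30 mm out, loose on the table beyond the other end of the ledge. Bystander. Origin: centre of its underside.
- jar: Clear plastic screw-top jar with a white lid, 52 mm across, 65 mm high, loose on the table behind the ledge. Bystander. Origin: centre of its underside.
- meter: Grey hand-held meter lying flat, 75 (x) x 150 (y) x 30 mm, with a dial 8 mm high on top, loose on the table between robot and ledge. Bystander. Origin: centre of its underside.
There are look-alikes about, which are no part of the job. What is meant by the tray is not orange, and is the larger of those in its own colour.

How it is judged:
By the outcome, as a careful person would: the job done as asked, in the order asked, and still so for the second after the job is handed in, with the robot touching nothing.
It also fails if it takes over 42 s, if anything falls off the work surface, if the arm or the gripper's body presses on something with over 40 N, if the wrist force passes 120 N, or if a joint passes its speed limit or range.

## Working session

There is one attempt and no reset: what is moved stays moved. The work goes in short steps, Python scripts to look and compute and a tool call to move; the robot and the scene stay as the last step left them, time stands still between calls to the robot, and variables do not carry over. Pictures are saved under pics/ and viewed, at most 10 in all, crops included, and the job is handed in when it is done.

Besides the shell and the picture viewer there is one more tool, called after "Request:" as name([rows], argument=value, ...), one row to a line, values as JSON. jog_arm: Moves the arm, as the interface text tells. Its arguments: {"type":"object","properties":{"steps":{"type":"array","items":{"type":"array","items":{"type":"number"}}},"grip_force":{"type":"number"}},"required":["steps"]}

```bash
ls; mkdir -p pics; cat > h.py <<'E'
import numpy as np, cv2
from rig import readout, read_camera, arm
def K(c): return np.array([[c["fx"],0,c["cx"]],[0,c["fy"],c["cy"]],[0,0,1]])
def ray(c,uv,z):
    p=cv2.undistortPoints(np.array(uv,float).reshape(-1,1,2),K(c),np.array(c["dist"],float)).reshape(-1,2)
    R=np.array(c["R"]);t=np.array(c["t"]);o=-R.T@t
    d=np.c_[p,np.ones(len(p))]@R
    return o+d*((z-o[2])/d[:,2])[:,None]
def proj(c,X):
    return cv2.projectPoints(np.array(X,float).reshape(-1,1,3),cv2.Rodrigues(np.array(c["R"]))[0],np.array(c["t"],float),K(c),np.array(c["dist"],float))[0].reshape(-1,2)
E
python3 - <<'E'
from h import *
for n in("top","scene"):
    c=read_camera(n); cv2.imwrite(f"pics/{n}0.png",c["img"])
    print(n,-np.array(c["R"]).T@c["t"])
o=readout.get_obs();print(o["time_s"],o["eef_pos"],o["orientation"],arm.tcp_to_grasp)
E
```

```text
pics
top [0.51326866 0.04490254 1.13270135]
scene [ 0.9067898  -0.52545388  0.86781523]
0.1 [ 0.12264783 -0.51011009  0.23069397] [-3.14025415e+00 -1.83643305e-04  2.35808901e-01] -0.0187
```

View pics/top0.png

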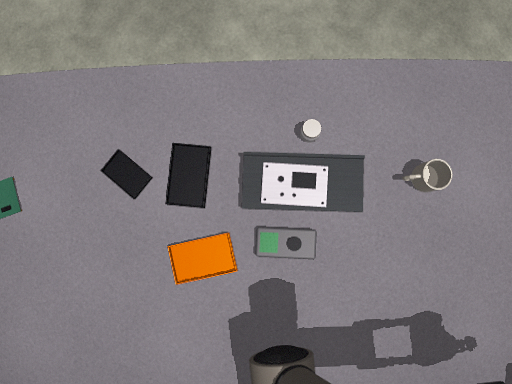

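View pics/scene0.png

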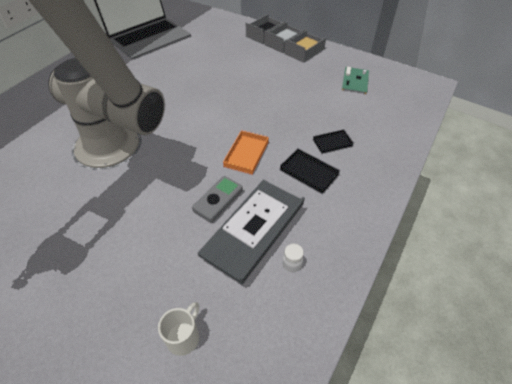

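The top view has +y to the left and +x up. The black tray (190,175) is on the +y side of the ledge, which spans columns 240–364. The panel is at about (295,185), the mug at (435,175), the jar at (312,130) and the meter at (287,243). So I push towards +y.

```bash
cat >> h.py <<'E'
def rect(mask,c,z):
    k,_=cv2.findContours(mask,cv2.RETR_EXTERNAL,cv2.CHAIN_APPROX_NONE)
    k=max(k,key=cv2.contourArea); X=ray(c,k.reshape(-1,2),z)[:,:2]
    (ctr,s,_)=r=cv2.minAreaRect((X*1000).astype(np.float32)); b=cv2.boxPoints(r)
    e=max((b[1]-b[0],b[2]-b[1]),key=np.linalg.norm); e=e*np.sign(e[1])
    return ctr,s,np.degrees(np.arctan2(-e[0],e[1])),b.round().tolist()
def panel(c,roi):
    m=np.zeros(c["img"].shape[:2],np.uint8); x0,y0,x1,y1=roi
    m[y0:y1,x0:x1]=(c["img"][y0:y1,x0:x1].min(2)>150)*255
    return rect(m,c,.056)
def ledge(c,roi):
    m=np.zeros(c["img"].shape[:2],np.uint8); x0,y0,x1,y1=roi
    i=c["img"][y0:y1,x0:x1]; m[y0:y1,x0:x1]=((i.max(2)<75)|(i.min(2)>150))*255
    return m
E
python3 - <<'E'
from h import *
c=read_camera("top")
print("panel",panel(c,(235,148,370,216)))
m=ledge(c,(225,145,380,218)); print("ledge",rect(m,c,.05))
# board end edges: near corners and end lines at z=.05, from mask columns
for y in(175,185,195,205):
    xs=np.where(m[y])[0]; print(y,ray(c,[(xs.min()-.5,y),(xs.max()+.5,y)],.05)[:,:2].round(4).tolist())
for x in(250,300,350):
    ys=np.where(m[:,x])[0]; print(x,ray(c,[(x,ys.max()+.5)],.05)[:,:2].round(4), ray(c,[(x,ys.min()-.5)],.062)[:,:2].round(4))
print("pix/val",c["img"][180,[228,245,250,270]].tolist())
i=c["img"]
for n,(x0,y0,x1,y1) in dict(mug=(400,150,460,200),jar=(298,115,325,145),tray=(160,138,216,212),meter=(250,222,322,262)).items():
    print(n,ray(c,[(x0,y0),(x1,y1)],.03)[:,:2].round(3).tolist())
E
```

```text
panel ((609.0897827148438, -25.554412841796875), (160.47982788085938, 101.32355499267578), np.float32(-4.851035), [[552.0, -101.0], [653.0, -110.0], [666.0, 50.0], [565.0, 59.0]])
ledge ((618.801513671875, -46.601287841796875), (300.5645751953125, 134.60745239257812), np.float32(-2.8235278), [[544.0, -193.0], [679.0, -200.0], [693.0, 100.0], [559.0, 107.0]])
175 [[0.6354, 0.1042], [0.6305, -0.1139]]
185 [[0.6105, 0.1046], [0.6039, -0.1929]]
195 [[0.5857, 0.1026], [0.5803, -0.1395]]
205 [[0.5611, 0.108], [0.5563, -0.1064]]
250 [[0.552  0.0847]] [[0.6918 0.0816]]
300 [[ 0.5468 -0.0382]] [[ 0.684  -0.0413]]
350 [[ 0.6382 -0.1654]] [[ 0.679  -0.1649]]
pix/val [[137, 130, 137], [72, 69, 66], [75, 72, 70], [231, 226, 233]]
mug [[0.693, -0.302], [0.561, -0.455]]
jar [[0.789, -0.042], [0.71, -0.108]]
tray [[0.739, 0.314], [0.546, 0.171]]
meter [[0.519, 0.086], [0.415, -0.091]]
```

```bash
python3 - <<'E'
from h import *
c=read_camera("top"); i=c["img"]
m=((i.max(2)<100)|(i.min(2)>150)).astype(np.uint8)*255
w=np.zeros_like(m); w[145:218,225:380]=m[145:218,225:380]; m=cv2.morphologyEx(w,cv2.MORPH_OPEN,np.ones((5,5)))
print("ledge",rect(m,c,.05))
def line(P):
    vx,vy,x,y=cv2.fitLine(P[:,:2].astype(np.float32),cv2.DIST_HUBER,0,1e-4,1e-4).ravel(); return np.array([x,y]),np.array([vx,vy])
def show(n,P): p,v=line(P); print(n,p.round(4),np.degrees(np.arctan2(v[1],v[0])).round(2))
cols=range(248,358,3); rows=range(165,206,2)
show("near",ray(c,[(x,np.where(m[:,x])[0].max()+.5) for x in cols],.05))
show("far",ray(c,[(x,np.where(m[:,x])[0].min()-.5) for x in cols],.062))
show("+y end",ray(c,[(np.where(m[y])[0].min()-.5,y) for y in rows],.05))
show("-y end",ray(c,[(np.where(m[y])[0].max()+.5,y) for y in rows],.05))
E
```

```text
ledge ((616.4874267578125, -42.036834716796875), (310.89739990234375, 141.4453887939453), np.float32(-3.0056326), [[538.0, -194.0], [679.0, -201.0], [695.0, 109.0], [554.0, 117.0]])
near [ 0.546  -0.0367] 87.04
far [ 0.6851 -0.0464] 86.98
+y end [0.6093 0.1123] -1.15
-y end [ 0.6074 -0.1964] -3.57
```

Request:
jog_arm([
  [0.06, 0, 0, 0, 0, 0, -8.2],
  [0.06, 0, 0, 0, 0, 0, -8.2],
  [0.06, 0, 0, 0, 0, 0, -8.2],
  [0.06, 0, 0, 0, 0, 0, -8.2],
  [0.06, 0, 0, 0, 0, 0, -8.2],
  [0.06, 0, 0, 0, 0, 0, -8.2],
  [0.06, 0, 0, 0, 0, 0, -8.2],
  [0.06, 0, 0, 0, 0, 0, -8.2],
  [0.06, 0, 0, 0, 0, 0, -8.1],
])

```text
time_s: 1.1
eef_pos: [0.1227, -0.5103, 0.2311]
orientation: [-3.142, -0.0, 1.528]
force: [-0.3, -0.3, 0.1]
grip_width: 0.0602
grasp_force: 0.0
```

Request:
jog_arm([
  [0.06, 0, 0, 0, 0, 0, 0.55],
  [0.06, 0.024, 0.0289, 0, 0, 0, 0],
  [0.06, 0.024, 0.0289, 0, 0, 0, 0],
  [0.06, 0.024, 0.0289, 0, 0, 0, 0],
  [0.06, 0.024, 0.0289, 0, 0, 0, 0],
  [0.06, 0.024, 0.0289, 0, 0, 0, 0],
  [0.06, 0.024, 0.0289, 0, 0, 0, 0],
  [0.06, 0.024, 0.0289, 0, 0, 0, 0],
  [0.06, 0.024, 0.0289, 0, 0, 0, 0],
])

```text
time_s: 2.0
eef_pos: [0.3657, -0.3312, 0.2313]
orientation: [3.141, 0.0, 1.507]
force: [0.7, -0.6, 0.0]
grip_width: 0.0603
grasp_force: 0.0
```

Request:
jog_arm([
  [0.06, 0.024, 0.0289, 0, 0, 0, 0],
  [0.06, 0.024, 0.0289, 0, 0, 0, 0],
  [0.06, 0.024, 0.0289, 0, 0, 0, 0],
  [0.06, 0.024, 0.0289, 0, 0, 0, 0],
  [0.06, 0.024, 0.0289, 0, 0, 0, 0],
  [0.06, 0.024, 0.0289, 0, 0, 0, 0],
  [0.06, 0.024, 0.0289, 0, 0, 0, 0],
  [0.06, 0.024, 0.0289, 0, 0, 0, 0],
  [0.06, 0, 0, 0, 0, 0, 0],
])

```text
time_s: 2.9
eef_pos: [0.6092, -0.1509, 0.2303]
orientation: [3.141, -0.001, 1.512]
force: [-0.6, -0.2, -0.3]
grip_width: 0.0601
grasp_force: 0.0
```

Request:
jog_arm([
  [0.06, 0, -0.005, 0.03, 0, 0, -0.35],
  [0.06, 0, 0, 0.04, 0, 0, 0],
  [0.06, 0, 0, 0.04, 0, 0, 0],
  [0.06, 0, 0, 0.03, 0, 0, 0],
  [0.06, 0, 0, 0, 0, 0, 0],
])

```text
time_s: 3.4
eef_pos: [0.5982, -0.1533, 0.0867]
orientation: [-3.132, -0.003, 1.515]
force: [0.2, 0.2, -1.2]
grip_width: 0.06
grasp_force: 0.0
```

```bash
python3 - <<'E'
from h import *
c=read_camera("wrist"); cv2.imwrite("pics/w1.png",c["img"])
d=read_camera("top"); cv2.imwrite("pics/t1.png",cv2.resize(d["img"][120:260,150:400],None,fx=3,fy=3))
o=readout.get_obs();print(o["eef_pos"],o["orientation"])
print(proj(c,[[.5955,-.1945,.05],[.606,.105,.05],[.6,-.15,.05]]))
E
```

```text
[ 0.6015571  -0.15431345  0.09183467] [-3.14132022e+00  1.28448998e-04  1.51623797e+00]
[[ 258.92358904  281.03768769]
 [ 241.95077185 -511.04827237]
 [ 262.41407945  216.74972724]]
```

View pics/w1.png

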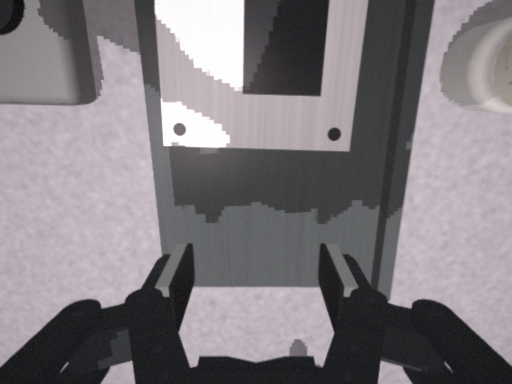

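The wrist view shows the fingers (tips about (185,245) and (325,245)) centred on the panel's end edge, which runs (163,146)–(350,151). They are clear of the upstand.

Request:
jog_arm([
  [0.06, 0, 0, 0.015, 0, 0, 0],
  [0.06, 0, 0, 0.015, 0, 0, 0],
  [0.06, 0, 0, 0.005, 0, 0, 0],
  [0.06, 0, 0, 0, 0, 0, 0],
  [0.06, 0, 0, 0, 0, 0, 0],
])

```text
time_s: 4.0
eef_pos: [0.6025, -0.1542, 0.058]
orientation: [3.139, 0.001, 1.518]
force: [0.2, 0.9, 0.5]
grip_width: 0.0598
grasp_force: 0.0
```

Request:
jog_arm([
  [0.06, 0, 0, 0.001, 0, 0, 0],
  [0.06, 0, 0, 0.001, 0, 0, 0],
  [0.06, 0, 0, 0, 0, 0, 0],
])

```text
time_s: 4.3
eef_pos: [0.6017, -0.1538, 0.0545]
orientation: [3.141, 0.0, 1.519]
force: [0.2, -0.2, 0.0]
grip_width: 0.0599
grasp_force: 0.0
```

Request:
jog_arm([
  [0.06, 0, 0, 0.001, 0, 0, 0],
  [0.06, 0, 0, 0, 0, 0, 0],
])

```text
time_s: 4.5
eef_pos: [0.6016, -0.1538, 0.0531]
orientation: [-3.141, 0.0, 1.519]
force: [0.5, 0.6, 0.2]
grip_width: 0.0599
grasp_force: 0.0
```

Request:
jog_arm([
  [0.06, 0, 0, 0.001, 0, 0, 0],
  [0.06, 0, 0, 0, 0, 0, 0],
])

```text
time_s: 4.7
eef_pos: [0.6016, -0.1538, 0.0521]
orientation: [-3.141, 0.0, 1.519]
force: [-0.6, 0.3, -0.5]
grip_width: 0.0604
grasp_force: 0.0
```

Request:
jog_arm([
  [0.06, 0, 0, 0.001, 0, 0, 0],
  [0.06, 0, 0, 0.001, 0, 0, 0],
  [0.06, 0, 0, 0, 0, 0, 0],
])

```text
time_s: 5.0
eef_pos: [0.6015, -0.1538, 0.0501]
orientation: [-3.141, -0.0, 1.519]
force: [0.9, 0.2, 0.1]
grip_width: 0.0601
grasp_force: 0.0
```

Request:
jog_arm([
  [0.06, 0, 0, 0.001, 0, 0, 0],
  [0.06, 0, 0, 0, 0, 0, 0],
])

```text
time_s: 5.2
eef_pos: [0.6016, -0.1538, 0.0492]
orientation: [-3.141, 0.0, 1.519]
force: [1.1, 0.2, -1.5]
grip_width: 0.0598
grasp_force: 0.0
```

Request:
jog_arm([
  [0.06, 0, 0, 0.001, 0, 0, 0],
  [0.06, 0, 0, 0, 0, 0, 0],
])

```text
time_s: 5.4
eef_pos: [0.6016, -0.1538, 0.0482]
orientation: [-3.141, 0.0, 1.519]
force: [-0.0, 0.5, 0.1]
grip_width: 0.06
grasp_force: 0.0
```

Request:
jog_arm([
  [0.06, 0, 0, 0.001, 0, 0, 0],
  [0.06, 0, 0, 0, 0, 0, 0],
])

```text
time_s: 5.6
eef_pos: [0.6016, -0.1538, 0.0472]
orientation: [-3.141, 0.0, 1.519]
force: [0.4, 0.4, -0.2]
grip_width: 0.0604
grasp_force: 0.0
```

Request:
jog_arm([
  [0.06, 0, 0, 0.001, 0, 0, 0],
  [0.06, 0, 0, 0, 0, 0, 0],
])

```text
time_s: 5.8
eef_pos: [0.6016, -0.1538, 0.0462]
orientation: [-3.141, 0.0, 1.519]
force: [-0.4, -0.0, 0.0]
grip_width: 0.06
grasp_force: 0.0
```

Request:
jog_arm([
  [0.06, 0, 0, 0.001, 0, 0, 0],
  [0.06, 0, 0, 0, 0, 0, 0],
])

```text
time_s: 6.0
eef_pos: [0.6016, -0.1538, 0.0451]
orientation: [-3.141, 0.0, 1.519]
force: [0.7, -0.2, -0.2]
grip_width: 0.0604
grasp_force: 0.0
```

Request:
jog_arm([
  [0.06, 0, 0, 0.001, 0, 0, 0],
  [0.06, 0, 0, 0, 0, 0, 0],
])

```text
time_s: 6.2
eef_pos: [0.6017, -0.1538, 0.045]
orientation: [3.141, 0.0, 1.519]
force: [-1.8, 0.5, 5.0]
grip_width: 0.0598
grasp_force: 2.4
```

Request:
jog_arm([
  [0.06, 0, 0, 0.001, 0, 0, 0],
  [0.06, 0, 0, 0, 0, 0, 0],
])

```text
time_s: 6.4
eef_pos: [0.6017, -0.1538, 0.0449]
orientation: [3.141, 0.0, 1.519]
force: [-3.9, 1.5, 10.7]
grip_width: 0.0602
grasp_force: 5.6
```

Request:
jog_arm([
  [0.06, 0, 0, 0.001, 0, 0, 0],
  [0.06, 0, 0, 0, 0, 0, 0],
])

```text
time_s: 6.6
eef_pos: [0.6018, -0.1538, 0.0449]
orientation: [3.141, 0.001, 1.519]
force: [-6.1, 1.3, 18.2]
grip_width: 0.0601
grasp_force: 8.8
```

Request:
jog_arm([
  [0.06, 0, 0, -0.0045, 0, 0, 0],
  [0.06, 0, 0, 0, 0, 0, 0],
  [0.06, 0.006, 0, 0, 0, 0, 0],
  [0.06, 0.006, 0, 0, 0, 0, 0],
  [0.06, 0.006, 0, 0, 0, 0, 0],
  [0.06, 0.006, 0, 0, 0, 0, 0],
  [0.06, 0.005, 0, 0, 0, 0, 0],
])

```text
time_s: 7.3
eef_pos: [0.6031, -0.124, 0.0466]
orientation: [-3.141, -0.0, 1.519]
force: [-0.0, 0.3, 0.3]
grip_width: 0.0598
grasp_force: 0.0
```

Request:
jog_arm([
  [0.06, 0.003, 0, 0, 0, 0, 0],
  [0.06, 0.003, 0, 0, 0, 0, 0],
  [0.06, 0.003, 0, 0, 0, 0, 0],
  [0.06, 0.003, 0, 0, 0, 0, 0],
  [0.06, 0.003, 0, 0, 0, 0, 0],
  [0.06, 0.003, 0, 0, 0, 0, 0],
  [0.06, 0.003, 0, 0, 0, 0, 0],
  [0.06, 0.003, 0, 0, 0, 0, 0],
  [0.06, 0, 0, 0, 0, 0, 0],
])

```text
time_s: 8.2
eef_pos: [0.6044, -0.1003, 0.0468]
orientation: [-3.141, -0.0, 1.519]
force: [-0.0, 0.5, 1.6]
grip_width: 0.0601
grasp_force: 0.0
```

```bash
python3 - <<'E'
from h import *
c=read_camera("wrist"); d=read_camera("top")
a=cv2.resize(d["img"][120:240,200:400],(512,307)); cv2.imwrite("pics/w2.png",np.vstack([c["img"][:290],a]))
E
```

```text
(no output)
```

View pics/w2.png

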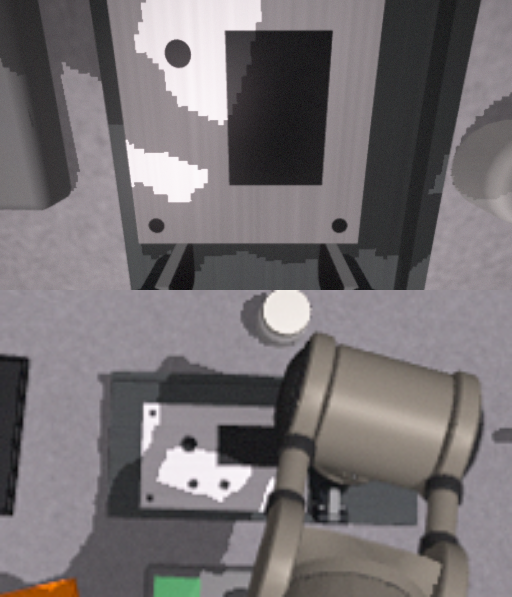

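The wrist view shows both fingertips against the panel's end (row 243, now square) and nothing else touched. I'll continue pushing.

Request:
jog_arm([
  [0.06, 0.004, 0, 0, 0, 0, 0],
  [0.06, 0.004, 0, 0, 0, 0, 0],
  [0.06, 0.004, 0, 0, 0, 0, 0],
  [0.06, 0.004, 0, 0, 0, 0, 0],
  [0.06, 0.004, 0, 0, 0, 0, 0],
  [0.06, 0.004, 0, 0, 0, 0, 0],
  [0.06, 0.004, 0, 0, 0, 0, 0],
  [0.06, 0.004, 0, 0, 0, 0, 0],
  [0.06, 0, 0, 0, 0, 0, 0],
])

```text
time_s: 9.2
eef_pos: [0.6061, -0.0682, 0.0468]
orientation: [-3.142, -0.0, 1.519]
force: [-0.6, 0.5, -0.6]
grip_width: 0.06
grasp_force: 0.0
```

Request:
jog_arm([
  [0.06, 0.004, 0, 0, 0, 0, 0],
  [0.06, 0.004, 0, 0, 0, 0, 0],
  [0.06, 0.004, 0, 0, 0, 0, 0],
  [0.06, 0.004, 0, 0, 0, 0, 0],
  [0.06, 0.004, 0, 0, 0, 0, 0],
  [0.06, 0.003, 0, 0, 0, 0, 0],
  [0.06, 0.003, 0, 0, 0, 0, 0],
  [0.06, 0.002, 0, 0, 0, 0, 0],
  [0.06, 0, 0, 0, 0, 0, 0],
])

```text
time_s: 10.1
eef_pos: [0.6076, -0.0405, 0.0468]
orientation: [-3.142, -0.0, 1.519]
force: [0.0, -0.1, -0.0]
grip_width: 0.0599
grasp_force: 0.0
```

```bash
python3 - <<'E'
from h import *
c=read_camera("wrist"); d=read_camera("top")
a=cv2.resize(d["img"][120:240,200:400],(512,307)); cv2.imwrite("pics/w3.png",np.vstack([c["img"][:290],a]))
E
```

```text
(no output)
```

View pics/w3.png

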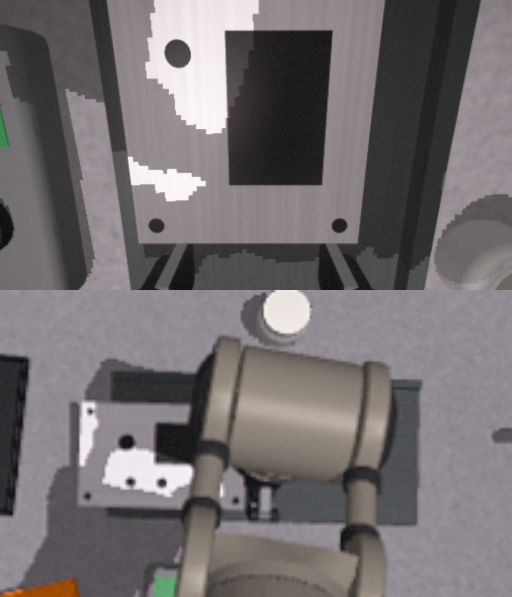

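Panel and fingers keep the same relation and the panel is square. In the top crop its left edge (col 78) is already past the ledge end (col 110). I'll measure what remains.

```bash
cat > m.py <<'E'
from h import *
d=read_camera("top"); i=cv2.GaussianBlur(d["img"],(3,3),0).astype(int)
def edge(rows,lo,hi,z,sgn,ax=1):
    P=[]
    for r in rows:
        g=sgn*np.diff(i[r,lo:hi,ax]); P.append((lo+g.argmax()+.5,r))
    X=ray(d,P,z)[:,:2]; return np.median(X,0).round(4),X[:,1].round(3)
print("panel +y",edge(range(166,202,3),205,250,.056,1))
print("board +y (upper strip)",edge(range(155,161),225,255,.05,-1),edge(range(204,208),225,262,.05,-1))
print("board -y",edge(range(162,205,4),350,380,.05,1))
E
python3 m.py
```

```text
panel +y (array([0.6168, 0.1313]), array([0.128, 0.131, 0.131, 0.131, 0.131, 0.131, 0.131, 0.131, 0.191,
       0.191, 0.194, 0.194]))
board +y (upper strip) (array([0.6797, 0.1234]), array([0.118, 0.121, 0.123, 0.123, 0.126, 0.126])) (array([0.5598, 0.1055]), array([0.105, 0.106, 0.106, 0.106]))
board -y (array([ 0.6113, -0.1979]), array([-0.2  , -0.2  , -0.2  , -0.199, -0.196, -0.198, -0.198, -0.195,
       -0.197, -0.194, -0.194]))
```

Request:
jog_arm([
  [0.06, 0.002, 0, 0, 0, 0, 0],
  [0.06, 0.003, 0, 0, 0, 0, 0],
  [0.06, 0.003, 0, 0, 0, 0, 0],
  [0.06, 0.002, 0, 0, 0, 0, 0],
  [0.06, 0.0015, 0, 0, 0, 0, 0],
  [0.06, 0, 0, 0, 0, 0, 0],
  [0.06, 0, 0, 0, 0, 0, 0],
])

```text
time_s: 10.95
eef_pos: [0.6082, -0.0291, 0.0468]
orientation: [-3.142, -0.0, 1.519]
force: [0.3, -0.5, -0.2]
grip_width: 0.06
grasp_force: 0.0
```

Request:
jog_arm([
  [0.06, -0.005, 0, 0, 0, 0, 0],
  [0.06, -0.015, 0, 0, 0, 0, 0],
  [0.06, -0.02, 0, 0, 0, 0, 0],
  [0.06, 0, 0, -0.03, 0, 0, 0],
  [0.06, 0, 0, -0.04, 0, 0, 0],
  [0.06, 0, 0, -0.04, 0, 0, 0],
  [0.06, -0.04, 0, -0.03, 0, 0, 0],
  [0.06, -0.05, 0, 0, 0, 0, 0],
  [0.06, -0.05, 0, 0, 0, 0, 0],
  [0.06, 0, 0, 0, 0, 0, 0],
])

```text
time_s: 11.95
eef_pos: [0.5975, -0.2167, 0.1868]
orientation: [3.141, 0.003, 1.512]
force: [-1.3, -0.7, -0.5]
grip_width: 0.0599
grasp_force: 0.0
```

```bash
python3 m.py; python3 - <<'E'
from h import *
d=read_camera("top");s=read_camera("scene")
cv2.imwrite("pics/f.png",np.vstack([cv2.resize(d["img"][110:260,150:400],(512,307)),s["img"][120:384]]))
m=np.zeros(d["img"].shape[:2],np.uint8); m[150:215,205:330]=(d["img"][150:215,205:330].min(2)>145)*255
print(rect(m,d,.056))
E
```

```text
panel +y (array([0.617 , 0.1437]), array([0.141, 0.141, 0.141, 0.141, 0.089, 0.144, 0.144, 0.144, 0.144,
       0.144, 0.144, 0.144]))
board +y (upper strip) (array([0.6793, 0.1085]), array([0.111, 0.108, 0.108, 0.108, 0.109, 0.109])) (array([0.56  , 0.1129]), array([0.115, 0.115, 0.11 , 0.108]))
board -y (array([ 0.6113, -0.1971]), array([-0.2  , -0.2  , -0.2  , -0.199, -0.196, -0.196, -0.195, -0.197,
       -0.197, -0.194, -0.194]))
((611.2012939453125, 64.72714233398438), (157.32943725585938, 102.24256896972656), np.float32(-2.864019), [[556.0, -11.0], [658.0, -16.0], [666.0, 141.0], [564.0, 146.0]])
```

View pics/f.png

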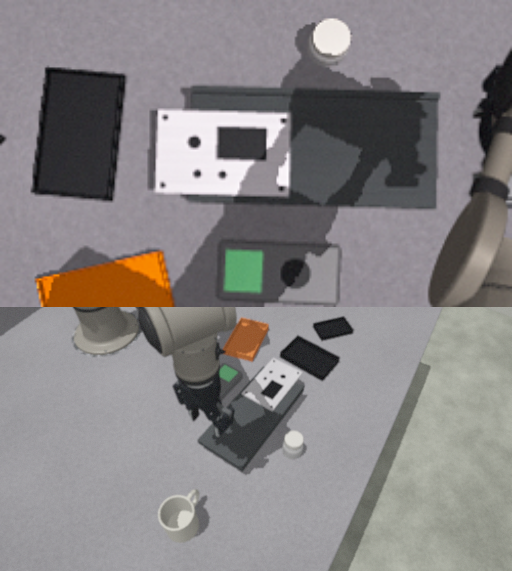

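The panel's left edge (col 155) is about 41 mm past the ledge end, where a quarter is 40 mm. Its yaw is −2.9° against the ledge's −3.0°. It lies flat, the arm is clear and the other objects have not moved.

```bash
python3 -c "
from rig import arm; print(arm.sign_off())"
```

```text
the job is handed in; nothing more can be done
None
```

The panel now sticks out about 41 mm (a quarter is 40 mm) past the tray end of the ledge, flat and square to within about 0.1°, with nothing else disturbed; I handed the job in after about 12 s of robot time.

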